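# Load and close a sample press cell

### The arm

A 7-joint arm with a two-finger parallel gripper is mounted at the origin on the work surface. World frame = base frame: x ahead of the robot, y to its left, z up, the work surface at z = 0. Lengths are in m, angles in rad, forces in N, time in s.
With the tool pointing down it reaches from about 0.4 to 0.85 m from the base axis. Payload 10.4 kg.
Tool frame: the origin (TCP) lies on the centre line of the jaws, within the pads' length; the fingertips stand r.finger_overhang ahead of it and the grasp point (between the pads) lies 5 mm behind it (r.finger_overhang is the distance from the TCP to the fingertips, in m); z points along the fingers, y is the line along which they close (so a half turn about z gives the same grasp; the last joint's range is limited). The gripper opens to 87 mm and grips with 3 to 60 N. Pads are 19 mm wide; open, the fingers measure 117 mm over their backs; the gripper's body (75 mm by 190 mm) begins 51 mm behind the grasp point.
Start: joints at [-1.367, 0.332, -0.065, 1.46, 0.022, 1.35, -0.088], TCP at [0.141, 0.609, 0.237] pointing down, gripper open.
Joint ranges: [-2.6, 2.6], [-0.5, 2.12], [-1.47, 1.34], [0.16, 2.42], [-1.27, 4.41], [0.06, 2.06], [-2.6, 2.6]. Speed limits (rad/s): [2.22, 2.22, 2.79, 2.79, 3.14, 3.14, 3.14].

### API

Orientations are given as a unit quaternion [x, y, z, w].
In Python, from bench import read_state, viewer, r gives the robot as it stands.
- The arm moves only by the tool carry_out, never from a script. Its argument "moves" is a list of rows, each a list of 6 numbers: the shift along the tool's x, y, z in units of 40 mm (1.0 is 40 mm), then the turn, a rotation vector about the tool's x, y, z in units of 8 degrees (1.0 is 8 degrees). A call has 1 to 20 rows; each row shifts and turns the commanded pose from where the row before left it, along the tool's axes as they then stand; what a row does not reach is not made up. A row lasts 1/8 s, in which the tool goes at most 62.5 mm and 10.7 degrees, less where a joint would pass 70% of its speed; a pose out of reach is approached as far as the arm can. A call is refused whole if a number of a shift passes 1 or a number of a turn 1, either way. A call with a gripper value outside its range is refused whole. "fingers" is the finger opening in mm, from 0 to 87, set as the call begins (left out, the last holds). The fingers move at their own pace and stop on an object; "force" is the grip in N (left out, the last holds). Time passes only in rows, so rows that do not move let the fingers close. It gives the time, the measured TCP pose, the force, the opening and the grip force at its end, in the units of the state.
- read_state(): the state, without advancing time (a new reading comes with each control period).
- viewer.camera(name): name is "side" or "top" or "wrist"; returns a dict with "pixels" (480x640x3 uint8, red, green, blue), "range_z" (480x640 float32, m along the optical axis (not along the pixel's ray), 0 where there is no reading), "fx", "fy", "cx", "cy" (pixels), "xyz" and "orientation" of the camera in the world. Camera axes: x right, y down, z forward; pixel columns grow to the right and rows downward; lengths in m; the calibration is good to about 2 mm. A picture is of the moment at which its call begins.
- r.close_job(): hands the job in; it is judged then, once.
The state is a dict: "time": time; "joint_positions": joint angles; "joint_vel": joint speeds; "joint_torque": joint torques, N m; "ee_pos": TCP position; "eef_rot": TCP orientation; "ft_force": force on the tool from outside, world axes, zero at the start; "torque": the same for the moment, N m; "width": finger opening in m; "grip_force": force on a finger pad.
Only numpy, scipy, OpenCV 4.12 (cv2) and the standard library are available. Lean on these libraries where they do the work, as an engineer would, in place of code of your own. Each camera call takes 0.05 s, during which the arm holds its last target. There are 200 camera calls.

### The job

Take the blue sample rod out of the rack and stand it end-down in the well of the aluminium lower half of the press cell, letting it drop right to the bottom. Then fit the green upper half over the two dowels and press it down against the sprung orange seal until the halves meet all the way round; finish while still holding it pressed shut. Leave everything else on the bench where it is.

Things in the scene. Friction and masses are not known exactly. Their poses are not given: they have to be found in the camera images.
- lower: Fixed lower half of the press cell: an aluminium block 120 (x, long axis) by 40 (y) by 60 mm high on a 150 x 76 x 8 mm dark flange bolted to the bench. Origin: centre of its underside, on the bench; z up. Two steel dowels stand on its top face on the long axis. Fingers that close along its y axis pass clear of the dowels.
- face (a point): Centre of the lower half's top face, 60 mm above the bench, in the mouth of the well: a round hole 14.5 mm wide and 52 mm deep (its floor is 8 mm above the bench). Same axes as the lower half.
- dowel0 (a point): Tip of the dowel at x = -42 mm, y = 0 of the lower half. Both dowels are 10 mm thick and rise 34 mm above the top face (tip 94 mm above the bench); the last 10 mm taper to a 4 mm wide tip.
- dowel1 (a point): Tip of the other, equal dowel, at x = +42 mm, y = 0 of the lower half.
- seal (a joint): Travel in m of the orange seal frame round the well mouth (48 x 34 mm outside, 24 x 22 mm opening). 0: up, 5 mm proud of the top face; 0.005: pressed flush, the halves meet. Spring 2600 N/m, so 13 N when flush; the upper half's weight (3 to 4 N) sinks it only about 1.5 mm and it springs back when not pressed.
- upper_c (a point): Centre of the loose green upper half: a block 120 (x) by 46 (y) by 44 mm high, 0.3 to 0.4 kg, flat on the bench at the start. Holes right through along z: two of 11.5 mm at x = -42 and +42 mm for the dowels, one of 24 mm in the middle that clears the rod. Fits either way round. Grip it across its 46 mm width. Fully closed, this point is 22 mm above the lower half's top face.
- rod_c (a point): Centre of the blue sample rod: 12 mm thick, 90 mm long along z, 20 g, foot slightly chamfered. At the start it stands in one of the rack's three holes, its centre 53 mm above the bench. On the bottom of the well its centre is again 53 mm above the bench and 38 mm of it show above the top face.
- rack: Fixed grey rack, 140 (x) by 46 (y) by 30 mm high, origin at the centre of its underside. Holes 13 mm wide and 22 mm deep at x = -45, 0 and +45 mm hold the three rods in any order. Fingers that close along its y axis pass clear of the neighbouring rods. It stands on either side of the lower half, the upper half lies on the other side.
- rod_white_c (a point): Centre of a white rod like the blue one, in the rack. To be left alone.
- rod_yellow_c (a point): Centre of a yellow rod like the blue one, in the rack. To be left alone.
- bottle: Clear reagent bottle with blue cap, 60 mm wide, 130 mm high, origin under its centre. To be left alone.
- jar: Amber jar with red cap, 40 mm wide, 55 mm high, origin under its centre. To be left alone.
- beaker: Glass beaker, 66 mm wide, 85 mm high, origin under its centre. To be left alone.
- dish: Pale flat dish, 84 mm wide, 14 mm high, between the robot and the lower half, origin under its centre. To be left alone.
- spoon: Sampling spoon with black handle, 170 mm long along its x, lying flat behind the lower half. To be left alone.
Not all that is in view belongs to the job. Of the things shaped like the part that bears upper_c, the green one is meant.

How it is judged:
By the outcome, as a careful person would: the job done as asked, in the order asked, and still so for the second after the job is handed in, while the arm keeps its last pose, push and grip.
It also fails if it takes over 72 s, if anything falls off the work surface, if the arm or the gripper's body presses on something with over 40 N, if the wrist force passes 120 N, or if a joint passes its speed limit or range.

## Working session

There is one attempt and no reset: what is moved stays moved. The work goes in short steps, Python scripts to look and compute and a tool call to move; the robot and the scene stay as the last step left them, time stands still between calls to the robot, and variables do not carry over. Pictures are saved under pics/ and viewed, at most 10 in all, crops included, and the job is handed in when it is done.

Besides the shell and the picture viewer there is one more tool, called after "Call:" as name([rows], argument=value, ...), one row to a line, values as JSON. carry_out: Moves the arm, as the interface text tells. Its arguments: {"type":"object","properties":{"moves":{"type":"array","items":{"type":"array","items":{"type":"number"}}},"fingers":{"type":"number"},"force":{"type":"number"}},"required":["moves"]}

```bash
ls; mkdir -p pics; cat > h.py <<'E'
import numpy as np, cv2
from scipy.spatial.transform import Rotation as R
from bench import read_state, viewer, r
def shot(n):
    c=viewer.camera(n); np.savez(f'pics/{n}.npz',**c); return c
def pts(c):
    z=c['range_z']; v,u=np.mgrid[:480,:640]
    p=np.stack([(u-c['cx'])/c['fx']*z,(v-c['cy'])/c['fy']*z,z],-1)
    return p@R.from_quat(c['orientation']).as_matrix().T+np.array(c['xyz'])
def ray(c,u,v,h):
    d=R.from_quat(c['orientation']).as_matrix()@np.array([(u-c['cx'])/c['fx'],(v-c['cy'])/c['fy'],1])
    o=np.array(c['xyz']); return o+d*(h-o[2])/d[2]
E
python3 - <<'E'
from h import *
for n in ['top','side']:
    c=shot(n); cv2.imwrite(f'pics/{n}0.png',c['pixels'][...,::-1]); print(n,c['xyz'],c['orientation'],c['fx'],c['cx'],c['cy'])
s=read_state(); print(s); print(r.finger_overhang)
E
```

```text
pics
top [ 0.39698199 -0.02807458  1.17831727] [ 0.7079181  -0.70317679  0.04521729 -0.04847443] 580.0896978996342 307.9674390039305 237.44340582938023
side [0.48075091 0.89221119 0.68313651] [-0.02801139  0.87620403 -0.48107863  0.0067234 ] 531.5903278643909 321.82843686331427 238.13793878832712
{'time': 0.1, 'joint_positions': array([-1.36659129,  0.33279684, -0.06468726,  1.46086672,  0.02161745,
        1.34989771, -0.08850195]), 'joint_vel': array([-0.00115295, -0.00154007,  0.00058336, -0.0008913 ,  0.00014903,
        0.00081745, -0.00055626]), 'joint_torque': array([ 1.99746079e-03, -6.24539638e+01,  2.51052529e-02, -3.90722644e+01,
       -6.13184203e-02,  3.64447176e-02,  2.77073775e-05]), 'ee_pos': array([0.14048221, 0.60866636, 0.23583637]), 'eef_rot': array([ 1.13154994e-01,  9.93577145e-01, -6.35540839e-04, -3.24928896e-05]), 'ft_force': array([ 0.40719662, -0.56105527, -0.04142972]), 'torque': array([ 0.069084  , -0.01319699,  0.06927272]), 'grip_force': 0.0, 'width': 0.08701399297539356}
0.014
```

View pics/top0.png

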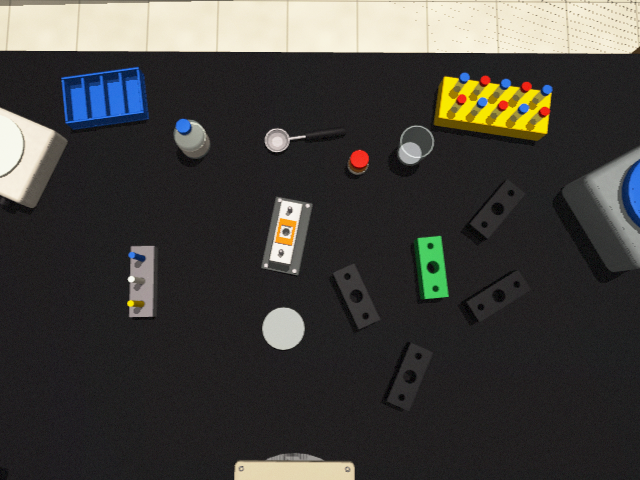

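View pics/side0.png

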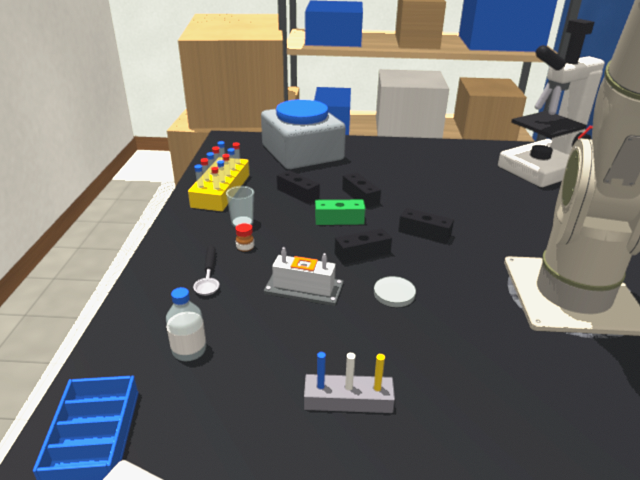

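Candidates. Rod: the blue rod in the grey rack (top 131,256), against the white rod (131,279), the yellow rod (130,303), the blue-capped tubes in the yellow rack (464,77 and others) and the bottle cap (183,127). I choose (131,256). Upper half: the green block (432,267), against the dark look-alikes (356,296), (409,376), (497,208) and (498,296). I choose the green one.

```bash
cat > m.py <<'E'
from h import *
def load(n): return dict(np.load(f'pics/{n}.npz'))
def rect(c,mask,h):
    cs,_=cv2.findContours(mask.astype(np.uint8),0,1); k=max(cs,key=cv2.contourArea)[:,0]
    P=np.array([ray(c,u,v,h)[:2] for u,v in k])*1000
    (x,y),(w,l),a=cv2.minAreaRect(P.astype(np.float32)); 
    if w<l: w,l,a=l,w,a+90
    return np.round([x,y,w,l,(a+90)%180-90],1), len(k)
E
python3 - <<'E'
from m import *
for n in ['top','side']:
    c=load(n); P=pts(c); hsv=cv2.cvtColor(c['pixels'],cv2.COLOR_RGB2HSV); H,S,V=cv2.split(hsv); Z=P[...,2]
    box=(P[...,0]>.2)&(P[...,0]<.75)&(abs(P[...,1])<.5)
    g=box&(H>50)&(H<75)&(S>120)
    print(n,'green z med',np.median(Z[g]),rect(c,g&(Z>.037),.044))
    o=box&(H>8)&(H<20)&(S>180)&(P[...,1]<.2)&(P[...,1]>-.2)
    print('orange',np.median(Z[o]),rect(c,o,.065))
    w=box&(abs(Z-.06)<.006)&(abs(P[...,1]-.04)<.12)&(P[...,0]>.33)
    print('lower',rect(c,w,.06),np.median(Z[w]))
    k=box&(abs(Z-.03)<.006)&(P[...,1]>.2)&(P[...,0]<.5)
    print('rack',rect(c,k,.03))
    for nm,m in dict(blue=(H>105)&(H<128)&(S>130)&(P[...,1]>.2)&(P[...,0]<.5),dow=(P[...,1]>-.1)&(P[...,1]<.15)&(P[...,0]>.3)&(Z>.075),white=(S<60)&(P[...,1]>.25)&(P[...,0]<.45)&(Z>.06),yel=(H>20)&(H<35)&(S>150)&(P[...,1]>.2)&(P[...,0]<.5)).items():
        m=m&box&(Z>.04)
        nn,lab,st,ce=cv2.connectedComponentsWithStats(m.astype(np.uint8))
        for i in range(1,nn):
            if st[i,4]>8:
                q=P[lab==i]; t=q[q[:,2]>q[:,2].max()-.012]; print(nm,st[i],q[:,2].max().round(4),t.mean(0).round(4))
E
```

```text
top green z med 0.04402963836707774 (array([ 491.7, -264.7,  120. ,   47.8,    5.8]), 166)
orange 0.06613333299336377 (array([557.1,  21.2,  47.2,  32. , -10.4]), 75)
lower (array([557.1,  22.1, 120.6,  40.5, -10.8]), 159) 0.06167028031053179
rack (array([445.6, 306.5, 107.1,  48.5,   1.2]), 201)
dow [287 207   5   6  25] 1.1783 [ 0.397  -0.0281  1.1783]
dow [278 249   5   6  24] 0.0961 [0.5155 0.0297 0.0909]
yel [127 300  16   7  88] 0.104 [0.4164 0.3055 0.099 ]
side green z med 0.033454554597034725 (array([ 491.9, -262.6,  120.6,   61.2,    4.8]), 117)
orange 0.03906332776238486 (array([703.8, -59.1,  25.4,   7.6, -58.5]), 16)
lower (array([557.3,  21.9, 122.1,  55.3, -11.3]), 186) 0.060932756109865704
rack (array([445.6, 307.2, 108.7,  52.6,   1.3]), 223)
dow [281 248   5  10  39] 0.0958 [0.5985 0.0143 0.089 ]
dow [322 254   5  11  39] 0.0959 [0.5165 0.0296 0.0891]
yel [375 355   9  32 227] 0.1012 [0.4166 0.306  0.0961]
```

```bash
python3 - <<'E'
import cv2
a=cv2.imread('pics/top0.png');b=cv2.imread('pics/side0.png')
f=lambda i,x,y,w,h:cv2.resize(i[y:y+h,x:x+w],(380,380),interpolation=cv2.INTER_CUBIC)
cv2.imwrite('pics/crop.png',cv2.hconcat([f(b,300,330,100,100),f(a,385,220,95,95)]))
E
```

```text
(no output)
```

View pics/crop.png

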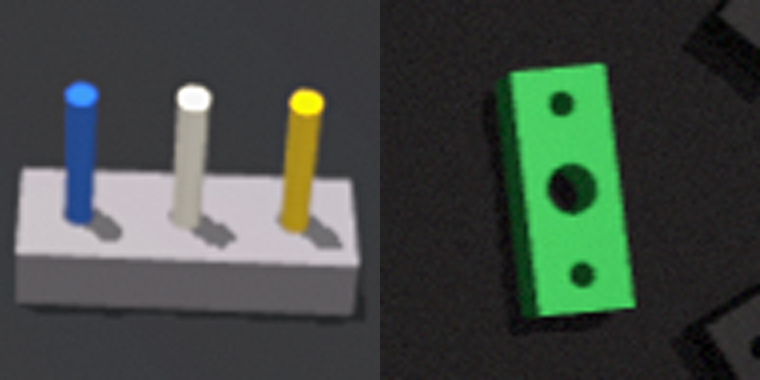

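The crop shows the blue rod in the rack's end hole (crop 80,95) and the green block with three holes (centre at crop 572,188), so both choices hold. First I turn the tool to the rack's axes and go above the blue rod.

```bash
cat > go.py <<'E'
from h import *
def go(x,y,z,yaw):
    """rows still needed (tool units): turn about z, then shift in turned axes; yaw deg of tool y axis (mod 180)"""
    s=read_state(); M=R.from_quat(s['eef_rot']); d=np.array([x,y,z])-s['ee_pos']
    yy=M.as_matrix()[:,1]; a=np.degrees(np.arctan2(yy[1],yy[0])); da=(yaw-a+90)%180-90
    N=R.from_euler('z',da,degrees=True)*M
    tilt=M.as_matrix()[:,2]
    print('turn z',round(-da/8,3),'shift',np.round(N.inv().apply(d)/.04,3),'now',s['ee_pos'].round(4),'yaw',round(a,2),'zaxis',tilt.round(4),'t',s['time'],'F',s['ft_force'].round(1),'w',round(s['width'],4))
E
python3 - <<'E'
from m import *; from go import go
for n in ['top','side']:
    c=load(n); P=pts(c); H,S,V=cv2.split(cv2.cvtColor(c['pixels'],cv2.COLOR_RGB2HSV)); Z=P[...,2]
    print(rect(c,(abs(Z-.03)<.006)&(abs(P[...,1]-.31)<.08)&(P[...,0]<.6)&(P[...,0]>.3),.03))
    m=(H>105)&(H<128)&(S>130)&(abs(P[...,1]-.31)<.06)&(abs(P[...,0]-.5)<.05)&(Z>.04); q=P[m]; print(m.sum(), q[:,2].max(), q[q[:,2]>.09].mean(0))
    t=(V>180)&m; v,u=np.nonzero(t); print('cap',len(u), ray(c,u.mean(),v.mean(),.098) if len(u) else 0)
go(.507,.308,.236,91.5)
E
```

```text
(array([461.6, 306.8, 139.2,  48.6,   1.3]), 257)
84 0.10254232736286917 [0.5063178  0.30756222 0.0985316 ]
cap 32 [0.50668354 0.30786789 0.098     ]
(array([461.3, 307.6, 140.1,  52.7,   1.4]), 279)
217 0.10045849023456466 [0.506752   0.30842282 0.0955698 ]
cap 19 [0.50666067 0.30543507 0.098     ]
turn z -1.812 shift [-8.963e+00 -7.754e+00  6.000e-03] now [0.1405 0.6087 0.2358] yaw 77.01 zaxis [-2.0e-04 -1.3e-03 -1.0e+00] t 0.1 F [ 0.4 -0.6 -0. ] w 0.087
```

Call:
carry_out([
  [0,0,0,0,0,-0.9],
  [0,0,0,0,0,-0.9],
  [-0.6,-0.52,0,0,0,0],
  [-0.6,-0.52,0,0,0,0],
  [-0.6,-0.52,0,0,0,0],
  [-0.6,-0.52,0,0,0,0],
  [-0.6,-0.52,0,0,0,0],
  [-0.6,-0.52,0,0,0,0],
  [-0.6,-0.52,0,0,0,0],
  [-0.6,-0.52,0,0,0,0],
  [-0.6,-0.52,0,0,0,0],
  [-0.6,-0.52,0,0,0,0],
  [-0.6,-0.52,0,0,0,0],
  [-0.6,-0.52,0,0,0,0],
  [-0.6,-0.52,0,0,0,0],
  [-0.6,-0.52,0,0,0,0],
  [-0.56,-0.47,0,0,0,0],
  [0,0,0,0,0,0],
  [0,0,0,0,0,0],
], fingers=60)

```text
time: 2.48
ee_pos: [0.5058, 0.3084, 0.2362]
eef_rot: [-0.013, 1.0, 0.0, -0.0]
ft_force: [0.5, -0.1, -0.1]
width: 0.06
grip_force: 0.0
```

```bash
python3 - <<'E'
from m import *; from go import go
go(.507,.308,.083,91.4)
c=shot('wrist'); cv2.imwrite('pics/w1.png',c['pixels'][...,::-1]); P=pts(c)
H,S,V=cv2.split(cv2.cvtColor(c['pixels'],cv2.COLOR_RGB2HSV)); m=(H>105)&(H<128)&(S>130)&(abs(P[...,1]-.31)<.06)&(abs(P[...,0]-.5)<.05)
t=m&(P[...,2]>.093); v,u=np.nonzero(t); print(t.sum(),u.mean(),v.mean(),ray(c,u.mean(),v.mean(),.098),P[t].mean(0),c['xyz'])
E
```

```text
turn z 0.004 shift [-0.033 -0.011  3.83 ] now [0.5058 0.3084 0.2362] yaw 91.44 zaxis [-8.e-04  1.e-04 -1.e+00] t 2.475 F [ 0.5 -0.1 -0.1] w 0.06
32 320.09375 231.40625 [0.49995662 0.30455765 0.098     ] [0.5004379  0.30455593 0.09598629] [0.43100406 0.30602708 0.38456215]
```

View pics/w1.png

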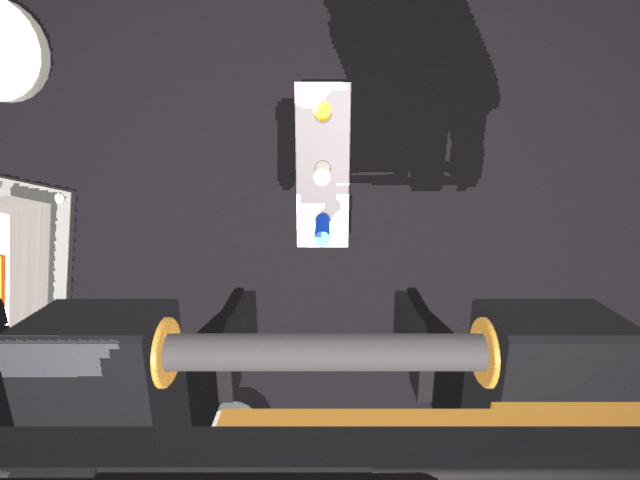

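The rod's light-blue top is at (322,239), midway between the jaws, with no neighbour in the fingers' way. Going down.

Call:
carry_out([
  [-0.03,0,0.5,0,0,0],
  [0,0,0.6,0,0,0],
  [0,0,0.6,0,0,0],
  [0,0,0.6,0,0,0],
  [0,0,0.6,0,0,0],
  [0,0,0.5,0,0,0],
  [0,0,0.43,0,0,0],
  [0,0,0,0,0,0],
  [0,0,0,0,0,0],
])

```text
time: 3.65
ee_pos: [0.5079, 0.3084, 0.0841]
eef_rot: [-0.012, 1.0, 0.0, 0.0]
ft_force: [-0.3, 0.2, -0.1]
width: 0.0602
grip_force: 0.0
```

Call:
carry_out([
  [0,0,0,0,0,0],
  [0,0,0,0,0,0],
  [0,0,0,0,0,0],
  [0,0,0,0,0,0],
  [0,0,0,0,0,0],
  [0,0,0,0,0,0],
], fingers=0, force=15)

```text
time: 4.4
ee_pos: [0.5076, 0.3076, 0.0833]
eef_rot: [-0.012, 1.0, -0.0, -0.0]
ft_force: [-0.6, -1.5, 0.9]
width: 0.0111
grip_force: 15.0
```

Call:
carry_out([
  [0,0,-0.2,0,0,0],
  [0,0,-0.4,0,0,0],
  [0,0,-0.6,0,0,0],
  [0,0,-0.6,0,0,0],
  [0,0,-0.6,0,0,0],
  [0,0,-0.6,0,0,0],
  [0,0,-0.5,0,0,0],
  [0,0,0,0,0,0],
])

```text
time: 5.4
ee_pos: [0.5084, 0.3086, 0.226]
eef_rot: [-0.012, 1.0, 0.001, 0.002]
ft_force: [0.8, 0.4, -0.5]
width: 0.0115
grip_force: 15.0
```

```bash
python3 - <<'E'
from m import *; from go import go
go(.557,.022,.22,79.3)
E
```

```text
turn z 1.514 shift [-2.524 -6.815  0.139] now [0.5084 0.3086 0.226 ] yaw 91.41 zaxis [ 0.0032  0.0028 -1.    ] t 5.4 F [ 0.8  0.4 -0.5] w 0.0115
```

Call:
carry_out([
  [0,0,0,0,0,0.75],
  [0,0,0,0,0,0.76],
  [-0.2,-0.55,0,0,0,0],
  [-0.2,-0.55,0,0,0,0],
  [-0.2,-0.55,0,0,0,0],
  [-0.2,-0.55,0,0,0,0],
  [-0.2,-0.55,0,0,0,0],
  [-0.2,-0.55,0,0,0,0],
  [-0.2,-0.55,0,0,0,0],
  [-0.2,-0.55,0,0,0,0],
  [-0.2,-0.55,0,0,0,0],
  [-0.2,-0.55,0,0,0,0],
  [-0.2,-0.55,0,0,0,0],
  [-0.2,-0.5,0,0,0,0],
  [-0.12,-0.26,0,0,0,0],
  [0,0,0,0,0,0],
  [0,0,0,0,0,0],
  [0,0,0,0,0,0],
])

```text
time: 7.65
ee_pos: [0.5561, 0.0225, 0.2233]
eef_rot: [0.092, 0.996, 0.0, -0.0]
ft_force: [-0.4, 0.0, 0.0]
width: 0.011
grip_force: 15.0
```

```bash
python3 - <<'E'
from m import *; from go import go
go(.557,.022,.18,79.3)
fs=[]
for n in ['top','side','wrist']:
    c=shot(n); x=c['pixels'][...,::-1]; cv2.imwrite(f'pics/b_{n}.png',x)
    if n=='top': x=cv2.resize(x[160:310,210:360],(380,380))
    elif n=='side': x=cv2.resize(x[160:310,230:380],(380,380))
    if n!='wrist': fs.append(x)
cv2.imwrite('pics/b1.png',cv2.hconcat(fs))
E
```

```text
turn z 0.014 shift [-0.025 -0.008  1.082] now [0.5561 0.0225 0.2233] yaw 79.41 zaxis [-2.e-04  3.e-04 -1.e+00] t 7.65 F [-0.4  0.   0. ] w 0.011
```

View pics/b1.png

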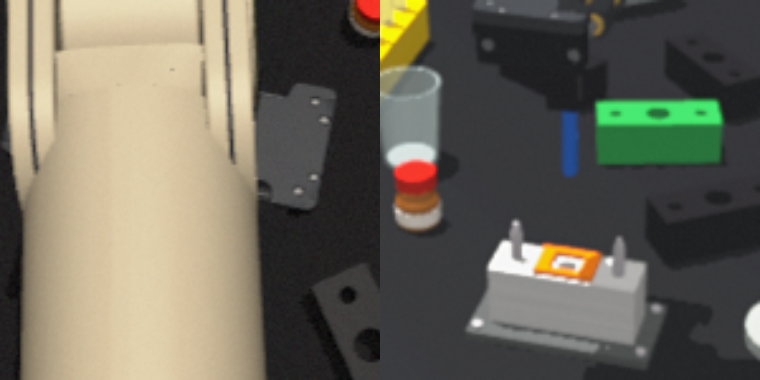

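View pics/b_wrist.png

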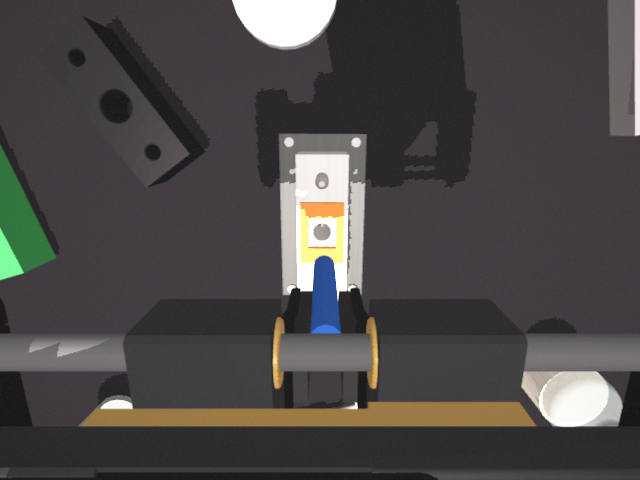

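Side view: the rod hangs upright. Wrist view: rod foot at (324,258), well at (322,232), nearly in line. I lower it to just above the seal and measure there.

Call:
carry_out([
  [-0.02,0,0.35,0,0,0],
  [0,0,0.35,0,0,0],
  [0,0,0.35,0,0,0],
  [0,0,0.35,0,0,0],
  [0,0,0.35,0,0,0],
  [0,0,0,0,0,0],
  [0,0,0,0,0,0],
])

```text
time: 8.68
ee_pos: [0.5573, 0.0214, 0.1536]
eef_rot: [0.093, 0.996, 0.0, 0.0]
ft_force: [-0.2, 0.8, -0.1]
width: 0.0114
grip_force: 15.0
```

```bash
python3 - <<'E'
from m import *; from go import go
go(.557,.022,.15,79.3)
fs=[]
for n,(x0,y0,w) in dict(wrist=(260,120,130),side=(255,220,100)).items():
    c=shot(n); P=pts(c); H,S,V=cv2.split(cv2.cvtColor(c['pixels'],cv2.COLOR_RGB2HSV))
    b=(H>105)&(H<128)&(S>130)&(np.linalg.norm(P[...,:2]-[.557,.022],axis=-1)<.04)
    v,u=np.nonzero(b); print(n,b.sum(),u.min(),u.max(),v.min(),v.max(), [ (vv,u[v==vv].min(),u[v==vv].max()) for vv in np.unique(v)[::4]])
    o=(H>5)&(H<24)&(S>180)&(np.linalg.norm(P[...,:2]-[.557,.022],axis=-1)<.06)&(P[...,2]<.08)
    vo,uo=np.nonzero(o); print('or',uo.min(),uo.max(),vo.min(),vo.max(),'rect',rect(c,o,.065))
    fs.append(cv2.resize(c['pixels'][y0:y0+w,x0:x0+w,::-1],(390,390),interpolation=cv2.INTER_CUBIC))
cv2.imwrite('pics/b2.png',cv2.hconcat(fs))
E
```

```text
turn z 0.003 shift [0.009 0.013 0.091] now [0.5573 0.0214 0.1536] yaw 79.32 zaxis [ 5.e-04  1.e-04 -1.e+00] t 8.675 F [-0.2  0.8 -0.1] w 0.0114
wrist 1851 310 340 256 332 [(np.int64(256), np.int64(320), np.int64(328)), (np.int64(260), np.int64(315), np.int64(332)), (np.int64(264), np.int64(315), np.int64(333)), (np.int64(268), np.int64(314), np.int64(333)), (np.int64(272), np.int64(314), np.int64(334)), (np.int64(276), np.int64(314), np.int64(334)), (np.int64(280), np.int64(314), np.int64(334)), (np.int64(284), np.int64(314), np.int64(335)), (np.int64(288), np.int64(313), np.int64(335)), (np.int64(292), np.int64(312), np.int64(336)), (np.int64(296), np.int64(312), np.int64(336)), (np.int64(300), np.int64(312), np.int64(336)), (np.int64(304), np.int64(312), np.int64(338)), (np.int64(308), np.int64(312), np.int64(338)), (np.int64(312), np.int64(311), np.int64(338)), (np.int64(316), np.int64(311), np.int64(339)), (np.int64(320), np.int64(311), np.int64(339)), (np.int64(324), np.int64(311), np.int64(339)), (np.int64(328), np.int64(310), np.int64(340)), (np.int64(332), np.int64(310), np.int64(340))]
or 305 338 276 276 rect (array([569.3,  26.8,   0.6,   0. ,  79.3]), 2)
side 131 301 306 235 257 [(np.int64(235), np.int64(301), np.int64(305)), (np.int64(239), np.int64(301), np.int64(306)), (np.int64(243), np.int64(301), np.int64(306)), (np.int64(247), np.int64(301), np.int64(306)), (np.int64(251), np.int64(301), np.int64(306)), (np.int64(255), np.int64(301), np.int64(306))]
or 291 316 257 270 rect (array([556.1,  19. ,  44.3,  35.7, -12.3]), 92)
```

View pics/b2.png

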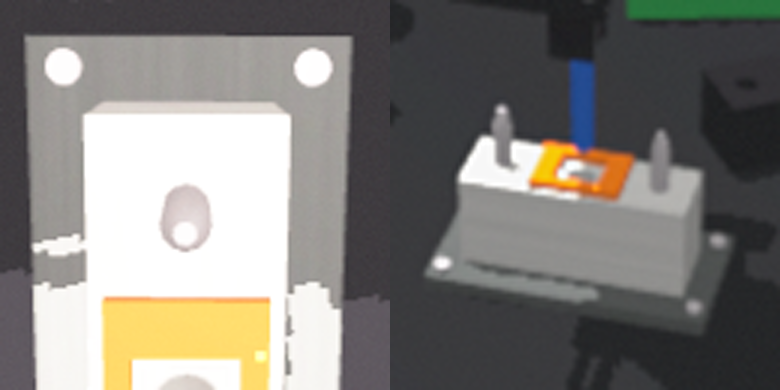

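```bash
python3 - <<'E'
from m import *
s=read_state(); T=s['ee_pos']
c=load('wrist'); print('cam',c['xyz'],c['fx'],c['cx'],c['cy'])
zf=T[2]-.075
for zz in [zf-.002,zf,zf+.002]:
    p=ray(c,323.7,255.5,zz); print('foot -x edge',zz.round(4),p[:2].round(4))
Rm=R.from_quat(s['eef_rot']).as_matrix(); ty=Rm[:,1]
# rod axis lateral (tool y) at two heights
f=lambda u,v,z: (ray(c,u,v,z)-T)@ty
print('rod lat foot',f(324,266,zf+.008))
P=pts(c); w=(abs(P[...,2]-.06)<.005)
for v in range(160,215,10):
    us=np.nonzero(w[v,240:420])[0]+240
    print(v,us.min(),us.max(),'lat',round(f((us.min()+us.max())/2,v,.06)*1000,2),end=' | ')
H,S,V=cv2.split(cv2.cvtColor(c['pixels'],cv2.COLOR_RGB2HSV))
o=(H>5)&(H<30)&(S>100)&(P[...,2]<.08); o[:,:280]=0;o[:,370:]=0
for v in range(222,250,4):
    us=np.nonzero(o[v])[0]; 
    if len(us): print('or',v,us.min(),us.max(),round(f((us.min()+us.max())/2,v,.065)*1000,2))
# side: initial picture, seal and opening; now rod
c=load('side'); i0=cv2.imread('pics/side0.png'); H,S,V=cv2.split(cv2.cvtColor(i0,cv2.COLOR_BGR2HSV))
o=((H>5)&(H<24)&(S>170)).astype(np.uint8); o[:250]=0;o[280:]=0;o[:,:285]=0;o[:,325:]=0
cs,h=cv2.findContours(o,cv2.RETR_CCOMP,1); k=max(cs,key=cv2.contourArea)[:,0]
print('seal side',rect(c,o,.065))
H,S,V=cv2.split(cv2.cvtColor(cv2.imread('pics/top0.png'),cv2.COLOR_BGR2HSV)); ct=load('top')
o=((H>5)&(H<24)&(S>170)).astype(np.uint8); o[:210]=0;o[255:]=0;o[:,:265]=0;o[:,305:]=0
print('seal top',rect(ct,o,.065))
Rc=R.from_quat(c['orientation']).as_matrix(); d=Rc@np.array([(303.6-c['cx'])/c['fx'],(252-c['cy'])/c['fy'],1]); t=(.022-c['xyz'][1])/d[1]; print('rod side x at y=.022',c['xyz']+t*d)
# wrist of hole earlier
im=cv2.imread('pics/b_wrist.png'); g=cv2.cvtColor(im,cv2.COLOR_BGR2GRAY)[215:250,305:340]; print(g[17,::2],g[::2,17])
E
```

```text
cam [0.48355768 0.03474604 0.30193929] 404.1480134716881 324.8973100712247 247.70005171730799
foot -x edge 0.0769 [0.5511 0.0216]
foot -x edge 0.0789 [0.5505 0.0217]
foot -x edge 0.0809 [0.5499 0.0218]
rod lat foot -0.000906014944090807
160 288 355 lat -2.36 | 170 288 355 lat -2.37 | 180 288 355 lat -2.39 | 190 288 354 lat -2.7 | 200 289 354 lat -2.42 | 210 289 354 lat -2.44 | or 222 294 349 -2.42
or 226 295 349 -2.12
or 230 295 349 -2.13
or 234 295 349 -2.13
or 238 295 349 -2.14
or 242 295 349 -2.14
or 246 295 348 -2.45
seal side (array([557.5,  17. ,  48.9,  39.2,  -9.7]), 73)
seal top (array([557.1,  21.2,  47.3,  32.1, -10.6]), 75)
rod side x at y=.022 [0.55637943 0.022      0.09420644]
[242 237 255 255 223 161 162 161 159 156 153 152 147 252 255 255 241 242] [179 180 255 255 240 228 163 155 156 157 158 156 160 253 255 255 157 239]
```

```bash
python3 - <<'E'
from m import *
s=read_state(); T=s['ee_pos']; c=load('wrist'); Rm=R.from_quat(s['eef_rot']).as_matrix(); off=c['xyz']-T
tx,ty=Rm[:,0],Rm[:,1]
g=lambda p,T0:(np.round((p-T0)@tx*1000,2),np.round((p-T0)@ty*1000,2))
print('foot',g(ray(c,323.7,255.5,T[2]-.075),T),'tool x +5.3 toward -x: subtract 5.3')
T0=np.array([.5561,.0225,.2233]); c0=dict(c); c0['xyz']=T0+off
im=cv2.imread('pics/b_wrist.png'); H,S,V=cv2.split(cv2.cvtColor(im,cv2.COLOR_BGR2HSV))
o=((H>5)&(H<30)&(S>120)); o[:195]=0;o[268:]=0;o[:,:295]=0;o[:,350:]=0
v,u=np.nonzero(o); print(u.min(),u.max(),v.min(),v.max(), [(k,(v[u==k]).min(),(v[u==k]).max()) for k in (304,308,312,335,338,341)])
vc=[(v[u==k].min()+v[u==k].max())/2 for k in (304,308,312,335,338,341)]
p=ray(c0,322.3,np.mean(vc),.065); a=g(p,T0); print('seal centre at T0 tool',a,'-> in current tool frame',g(p,T))
E
```

```text
foot (np.float64(6.94), np.float64(-1.09)) tool x +5.3 toward -x: subtract 5.3
300 343 203 248 [(304, np.int64(203), np.int64(210)), (308, np.int64(203), np.int64(248)), (312, np.int64(203), np.int64(248)), (335, np.int64(203), np.int64(248)), (338, np.int64(203), np.int64(216)), (341, np.int64(203), np.int64(215))]
seal centre at T0 tool (np.float64(12.68), np.float64(-2.33)) -> in current tool frame (np.float64(14.08), np.float64(-1.52))
```

```bash
python3 - <<'E'
from m import *
s=read_state(); T=s['ee_pos']; c=load('wrist'); Rm=R.from_quat(s['eef_rot']).as_matrix()
tx,ty=Rm[:,0],Rm[:,1]
P=pts(c)
g=lambda p:np.round([(p-T)@tx*1000,(p-T)@ty*1000],2)
print('camz',R.from_quat(c['orientation']).as_matrix()[:,2], 'off',g(c['xyz']))
for nm,u,v,z,d in [('end',322,157.2,.06,60),('dowel',321.7,197.7,.094,42),('seal',322,219,.065,24)]:
    q=g(ray(c,u,v,z)); print(nm,q,'centre x',q[0]-d,'depthpt',P[int(v)+2,int(u)])
for v in (150,156,158,160,164,216,218,220,222,228): print(v,P[v,310].round(4))
E
```

```text
camz [ 0.2692791  -0.04959142 -0.96178452] off [74.89 -0.55]
end [61.31 -2.06] centre x 1.3100000000000023 depthpt [0.49789897 0.03062229 0.05986272]
dowel [42.76 -2.05] centre x 0.759999999999998 depthpt [0.51570806 0.02689137 0.09373586]
seal [25.5  -2.11] centre x 1.5 depthpt [0.53315885 0.0239269  0.065445  ]
150 [0.4836 0.0347 0.3019]
156 [0.4957 0.0233 0.0432]
158 [0.496  0.0238 0.0599]
160 [0.4971 0.0236 0.0604]
164 [0.4994 0.0231 0.0595]
216 [0.5298 0.0171 0.0607]
218 [0.5312 0.0168 0.0593]
220 [0.5315 0.0169 0.0639]
222 [0.5327 0.0167 0.0642]
228 [0.536  0.0161 0.0658]
```

Relative to the tool, the well is about (1.2, -2.1) mm and the foot (1.6, -1.0) mm. I shift by the difference and insert slowly.

Call:
carry_out([
  [-0.012,-0.028,0,0,0,0],
  [0,0,0,0,0,0],
  [0,0,0.15,0,0,0],
  [0,0,0.15,0,0,0],
  [0,0,0.15,0,0,0],
  [0,0,0.1,0,0,0],
  [0,0,0.1,0,0,0],
  [0,0,0.1,0,0,0],
  [0,0,0,0,0,0],
])

```text
time: 9.9
ee_pos: [0.5572, 0.0202, 0.123]
eef_rot: [0.093, 0.996, -0.0, -0.0]
ft_force: [0.1, -0.6, -0.2]
width: 0.0114
grip_force: 15.0
```

In the mouth without contact force. Going on to just above the floor.

Call:
carry_out([
  [0,0,0.15,0,0,0],
  [0,0,0.2,0,0,0],
  [0,0,0.2,0,0,0],
  [0,0,0.2,0,0,0],
  [0,0,0.16,0,0,0],
  [0,0,0,0,0,0],
  [0,0,0,0,0,0],
])

```text
time: 10.78
ee_pos: [0.5573, 0.0202, 0.087]
eef_rot: [0.093, 0.996, 0.0, -0.0]
ft_force: [0.5, -1.1, -0.6]
width: 0.0118
grip_force: 15.0
```

Call:
carry_out([
  [0,0,0,0,0,0],
  [0,0,0,0,0,0],
  [0,0,0,0,0,0],
  [0,0,0,0,0,0],
], fingers=60)

```text
time: 11.28
ee_pos: [0.5573, 0.0203, 0.087]
eef_rot: [0.093, 0.996, 0.0, 0.0]
ft_force: [0.3, 0.0, 0.7]
width: 0.0435
grip_force: 0.0
```

Call:
carry_out([
  [0,0,-0.3,0,0,0],
  [0,0,-0.6,0,0,0],
  [0,0,-0.6,0,0,0],
  [0,0,-0.6,0,0,0],
  [0,0,-0.6,0,0,0],
  [0,0,-0.6,0,0,0],
  [0,0,-0.3,0,0,0],
  [0,0,0,0,0,0],
])

```text
time: 12.28
ee_pos: [0.5576, 0.0202, 0.2317]
eef_rot: [0.093, 0.996, 0.0, 0.001]
ft_force: [-0.9, -0.0, -0.6]
width: 0.0594
grip_force: 0.0
```

```bash
python3 - <<'E'
from m import *; from go import go
go(.492,-.264,.23,95.5)
c=shot('side'); P=pts(c); H,S,V=cv2.split(cv2.cvtColor(c['pixels'],cv2.COLOR_RGB2HSV))
b=(H>105)&(H<128)&(S>130)&(np.linalg.norm(P[...,:2]-[.557,.021],axis=-1)<.05)
q=P[b]; print(b.sum(), q.min(0),q.max(0), q[q[:,2]>.085].mean(0),q[q[:,2]<.075].mean(0))
c=shot('wrist'); cv2.imwrite('pics/c_wrist.png',c['pixels'][...,::-1])
c=load('side'); cv2.imwrite('pics/c_side.png',cv2.resize(c['pixels'][200:320,230:380,::-1],(600,480),interpolation=cv2.INTER_CUBIC))
E
```

```text
turn z -2.022 shift [ 2.313 -6.916  0.034] now [0.5576 0.0202 0.2317] yaw 79.32 zaxis [ 1.4e-03  4.0e-04 -1.0e+00] t 12.275 F [-0.9 -0.  -0.6] w 0.0594
116 [0.51636619 0.00587537 0.066295  ] [0.59661352 0.03898121 0.41683645] [0.56571474 0.02618441 0.23051044] [0.55626213 0.0243004  0.07035206]
```

View pics/c_side.png

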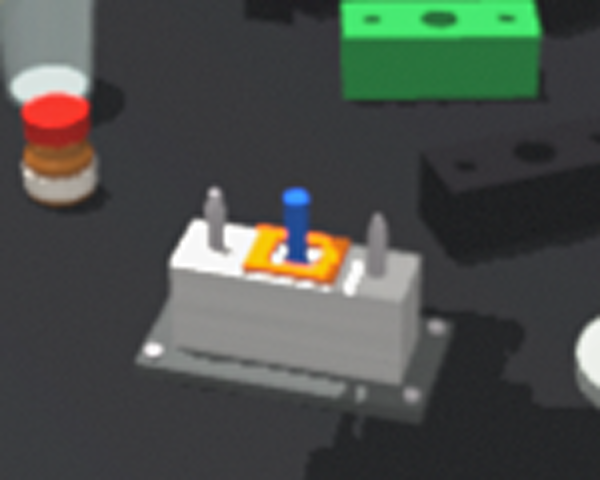

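The rod stands in the well: its blue top (296,197 in the crop) is level with the dowel tips, as it should be on the bottom. Next is the green half.

Call:
carry_out([
  [0,0,0,0,0,-0.7],
  [0,0,0,0,0,-0.7],
  [0,0,0,0,0,-0.62],
  [0.18,-0.55,0,0,0,0],
  [0.18,-0.55,0,0,0,0],
  [0.18,-0.55,0,0,0,0],
  [0.18,-0.55,0,0,0,0],
  [0.18,-0.55,0,0,0,0],
  [0.18,-0.55,0,0,0,0],
  [0.18,-0.55,0,0,0,0],
  [0.18,-0.55,0,0,0,0],
  [0.18,-0.55,0,0,0,0],
  [0.18,-0.55,0,0,0,0],
  [0.18,-0.55,0,0,0,0],
  [0.18,-0.55,0,0,0,0],
  [0.15,-0.32,0,0,0,0],
  [0,0,0,0,0,0],
  [0,0,0,0,0,0],
], fingers=70)

```text
time: 14.62
ee_pos: [0.4921, -0.2631, 0.2306]
eef_rot: [-0.048, 0.999, 0.0, -0.0]
ft_force: [-0.4, -0.5, -0.1]
width: 0.07
grip_force: 0.0
```

```bash
python3 - <<'E'
from m import *; from go import go
c=shot('wrist'); cv2.imwrite('pics/d_wrist.png',c['pixels'][...,::-1])
P=pts(c); H,S,V=cv2.split(cv2.cvtColor(c['pixels'],cv2.COLOR_RGB2HSV)); g=(H>45)&(H<80)&(S>100)&(abs(P[...,2]-.044)<.006)
print(rect(c,g,.044)); v,u=np.nonzero(g); print(u.min(),u.max(),v.min(),v.max())
# hole centres of the upper
cs,h=cv2.findContours(g.astype(np.uint8),cv2.RETR_CCOMP,1)
for k in cs:
    A=cv2.contourArea(k)
    if 40<A<3000:
        m=cv2.moments(k); print(A,ray(c,m['m10']/m['m00'],m['m01']/m['m00'],.044).round(4))
go(.492,-.264,.021,95.5)
E
```

```text
(array([ 457.7, -271.9,   53.3,   45.9,    5.7]), 274)
290 346 150 276
44.5 [ 0.4993 -0.2663  0.044 ]
168.0 [ 0.4484 -0.2728  0.044 ]
turn z 0.009 shift [ 0.006 -0.028  5.243] now [ 0.4922 -0.263   0.2307] yaw 95.57 zaxis [-2.e-04  6.e-04 -1.e+00] t 14.675 F [-0.1 -0.7 -0.3] w 0.0699
```

View pics/d_wrist.png

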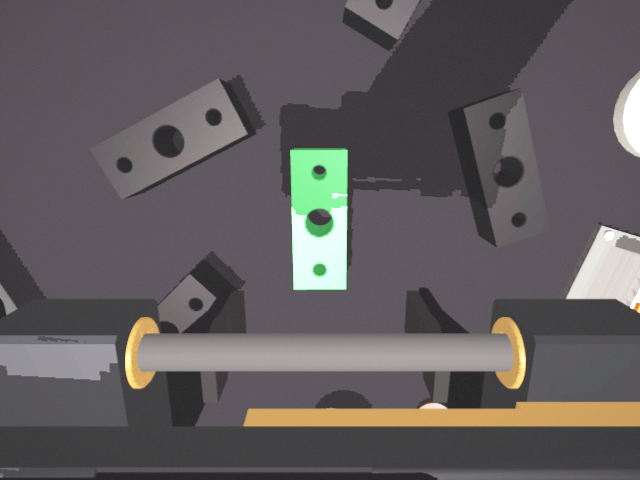

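The jaws straddle the green half (centre near 319,215), clear of the dark look-alikes. It sits about 3 mm to the tool's -y, so I correct that while going down.

Call:
carry_out([
  [0.02,-0.08,0.4,0,0,0],
  [0,0,0.6,0,0,0],
  [0,0,0.6,0,0,0],
  [0,0,0.6,0,0,0],
  [0,0,0.6,0,0,0],
  [0,0,0.6,0,0,0],
  [0,0,0.6,0,0,0],
  [0,0,0.5,0,0,0],
  [0,0,0.4,0,0,0],
  [0,0,0.3,0,0,0],
  [0,0,0,0,0,0],
  [0,0,0,0,0,0],
])

```text
time: 16.18
ee_pos: [0.4916, -0.2676, 0.0234]
eef_rot: [-0.048, 0.999, -0.0, 0.0]
ft_force: [-0.5, -0.8, 0.3]
width: 0.0701
grip_force: 0.0
```

Call:
carry_out([
  [0,0,0,0,0,0],
  [0,0,0,0,0,0],
  [0,0,0,0,0,0],
  [0,0,0,0,0,0],
  [0,0,0,0,0,0],
  [0,0,0,0,0,0],
], fingers=0, force=60)

```text
time: 16.92
ee_pos: [0.4914, -0.2675, 0.0231]
eef_rot: [-0.048, 0.999, -0.0, 0.0]
ft_force: [-0.3, 0.6, 3.1]
width: 0.0455
grip_force: 60.0
```

Call:
carry_out([
  [0,0,-0.2,0,0,0],
  [0,0,-0.4,0,0,0],
  [0,0,-0.5,0,0,0],
  [0,0,-0.5,0,0,0],
  [0,0,-0.5,0,0,0],
  [0,0,-0.5,0,0,0],
  [0,0,-0.5,0,0,0],
  [0,0,-0.5,0,0,0],
  [0,0,-0.5,0,0,0],
  [0,0,0,0,0,0],
  [0,0,0,0,0,0],
])

```text
time: 18.3
ee_pos: [0.4909, -0.2672, 0.1864]
eef_rot: [-0.048, 0.999, 0.0, -0.0]
ft_force: [-0.3, -0.2, -4.5]
width: 0.0454
grip_force: 60.0
```

```bash
python3 - <<'E'
from m import *; from go import go
go(.557,.0205,.19,79.3)
c=shot('wrist'); cv2.imwrite('pics/e_wrist.png',c['pixels'][...,::-1]); s=read_state(); T=s['ee_pos']
M=R.from_quat(s['eef_rot']).as_matrix()
P=pts(c); H,S,V=cv2.split(cv2.cvtColor(c['pixels'],cv2.COLOR_RGB2HSV)); g=(H>45)&(H<80)&(S>100)
q=P[g]; q=q[(q[:,2]>.1)&(q[:,2]<.25)]; h=np.percentile(q[:,2],90); print('top z',h, 'T',T)
m=g&(abs(P[...,2]-h)<.005); v,u=np.nonzero(m); print(u.min(),u.max(),v.min(),v.max())
L=np.array([(P[k][m[k]]-T)@M for k in range(v.min()+3,v.max()-3,6) if m[k].sum()>5],dtype=object)
for k in range(v.min()+3,v.max(),8):
    uu=u[v==k]; a=(ray(c,uu.min(),k,h)-T)@M; b=(ray(c,uu.max(),k,h)-T)@M; print(k,uu.min(),uu.max(),((a+b)/2*1000).round(2))
E
```

```text
turn z 2.023 shift [-0.289  7.373 -0.086] now [ 0.4909 -0.2672  0.1864] yaw 95.49 zaxis [-6.e-04  5.e-04 -1.e+00] t 18.3 F [-0.3 -0.2 -4.5] w 0.0454
top z 0.2081304185921563 T [ 0.49076892 -0.26710022  0.1861103 ]
251 397 178 407
181 251 397 [ 60.46  -0.71 -21.95]
189 252 397 [ 57.97  -0.55 -21.96]
197 252 396 [ 55.46  -0.71 -21.96]
205 253 396 [ 52.92  -0.55 -21.96]
213 253 396 [ 50.36  -0.56 -21.96]
221 253 395 [ 47.76  -0.72 -21.97]
229 254 395 [ 45.14  -0.56 -21.97]
237 254 395 [ 42.48  -0.56 -21.97]
245 255 394 [ 39.8   -0.56 -21.98]
253 255 394 [ 37.09  -0.56 -21.98]
261 255 393 [ 34.34  -0.73 -21.98]
269 256 393 [ 31.57  -0.57 -21.98]
277 256 393 [ 28.76  -0.57 -21.99]
285 257 392 [ 25.92  -0.57 -21.99]
293 257 392 [ 23.05  -0.57 -21.99]
301 257 392 [ 20.14  -0.57 -22.  ]
309 258 391 [ 17.2   -0.57 -22.  ]
317 258 391 [ 14.23  -0.57 -22.  ]
325 259 391 [ 11.22  -0.4  -22.01]Traceback (most recent call last):
  File "<stdin>", line 10, in <module>
    return umr_minimum(a, axis, None, out, keepdims, initial, where)
ValueError: zero-size array to reduction operation minimum which has no identity
```

Gripped square, centred to within about 1 mm. Carrying it over the cell.

Call:
carry_out([
  [0,0,0,0,0,0.7],
  [0,0,0,0,0,0.7],
  [0,0,0,0,0,0.62],
  [-0.02,0.3,0,0,0,0],
  [-0.02,0.5,0,0,0,0],
  [-0.02,0.5,0,0,0,0],
  [-0.02,0.5,0,0,0,0],
  [-0.02,0.5,0,0,0,0],
  [-0.02,0.5,0,0,0,0],
  [-0.02,0.5,0,0,0,0],
  [-0.02,0.5,0,0,0,0],
  [-0.02,0.5,0,0,0,0],
  [-0.02,0.5,0,0,0,0],
  [-0.02,0.5,0,0,0,0],
  [-0.02,0.5,0,0,0,0],
  [-0.02,0.5,0,0,0,0],
  [-0.02,0.5,0,0,0,0],
  [-0.01,0.37,0,0,0,0],
  [0,0.2,0,0,0,0],
  [0,0,0,0,0,0],
])

```text
time: 20.85
ee_pos: [0.5573, 0.0204, 0.1868]
eef_rot: [0.093, 0.996, -0.0, -0.0]
ft_force: [0.2, -0.1, -3.6]
width: 0.0455
grip_force: 60.0
```

```bash
python3 - <<'E'
from m import *; from go import go
go(.5573,.0203,.12,79.35)
E
```

```text
turn z 0.001 shift [-1.000e-03 -3.000e-03  1.671e+00] now [0.5573 0.0204 0.1868] yaw 79.35 zaxis [-2.e-04 -1.e-04 -1.e+00] t 20.85 F [ 0.2 -0.1 -3.6] w 0.0455
```

Call:
carry_out([
  [0,0,0.3,0,0,0],
  [0,0,0.4,0,0,0],
  [0,0,0.4,0,0,0],
  [0,0,0.3,0,0,0],
  [0,0,0.15,0,0,0],
  [0,0,0.1,0,0,0],
  [0,0,0.1,0,0,0],
  [0,0,0.1,0,0,0],
  [0,0,0,0,0,0],
])

```text
time: 21.98
ee_pos: [0.5571, 0.0202, 0.1127]
eef_rot: [0.093, 0.996, 0.0, -0.0]
ft_force: [1.5, -0.2, -4.0]
width: 0.0456
grip_force: 60.0
```

Call:
carry_out([
  [0,0,0.1,0,0,0],
  [0,0,0.1,0,0,0],
  [0,0,0.1,0,0,0],
  [0,0,0.1,0,0,0],
  [0,0,0,0,0,0],
])

```text
time: 22.6
ee_pos: [0.557, 0.0201, 0.0965]
eef_rot: [0.093, 0.996, -0.0, -0.0]
ft_force: [-0.6, 0.3, -4.3]
width: 0.0457
grip_force: 60.0
```

On the dowels' full diameter with no side load. Now down to the seal.

Call:
carry_out([
  [0,0,0.1,0,0,0],
  [0,0,0.1,0,0,0],
  [0,0,0,0,0,0],
])

```text
time: 22.98
ee_pos: [0.557, 0.0201, 0.0885]
eef_rot: [0.093, 0.996, -0.0, -0.0]
ft_force: [0.2, -1.2, -5.7]
width: 0.0454
grip_force: 60.0
```

Call:
carry_out([
  [0,0,0.05,0,0,0],
  [0,0,0.05,0,0,0],
  [0,0,0.05,0,0,0],
  [0,0,0,0,0,0],
  [0,0,0,0,0,0],
])

```text
time: 23.6
ee_pos: [0.5573, 0.02, 0.0835]
eef_rot: [0.093, 0.996, 0.0, 0.0]
ft_force: [-4.5, -2.0, 6.0]
width: 0.0456
grip_force: 60.0
```

Call:
carry_out([
  [0,0,0.03,0,0,0],
  [0,0,0.03,0,0,0],
  [0,0,0,0,0,0],
  [0,0,0,0,0,0],
])

```text
time: 24.1
ee_pos: [0.5573, 0.02, 0.083]
eef_rot: [0.093, 0.996, 0.001, -0.0]
ft_force: [-15.5, -2.1, 29.3]
width: 0.0457
grip_force: 60.0
```

Call:
carry_out([
  [0,0,0.05,0,0,0],
  [0,0,0,0,0,0],
  [0,0,0,0,0,0],
])

```text
time: 24.48
ee_pos: [0.5574, 0.02, 0.0829]
eef_rot: [0.093, 0.996, 0.001, -0.0]
ft_force: [-26.7, -2.3, 51.8]
width: 0.0455
grip_force: 60.0
```

Firm contact, so I check the gap and the tilt.

```bash
python3 - <<'E'
from m import *
s=read_state(); T=s['ee_pos']; M=R.from_quat(s['eef_rot']).as_matrix(); print(T.round(4),M[:,2].round(4),s['ft_force'].round(1),s['torque'].round(2))
for n in ['wrist','side']:
    c=shot(n); P=pts(c); H,S,V=cv2.split(cv2.cvtColor(c['pixels'],cv2.COLOR_RGB2HSV)); g=(H>45)&(H<80)&(S>100)&(np.linalg.norm(P[...,:2]-[.557,.021],axis=-1)<.09)
    q=P[g]; q=q[(q[:,2]>.09)&(q[:,2]<.13)]
    A=np.c_[(q-T)@M[:,:2],np.ones(len(q))]; k=q[:,2]>np.percentile(q[:,2],50)-.002
    A=A[k];print(n,len(A),'plane',np.linalg.lstsq(A,q[k,2],rcond=None)[0],'x range',A[:,0].min(),A[:,0].max())
o=c['pixels'][215:305,250:360,::-1]
cv2.imwrite('pics/f.png',cv2.resize(o,(733,600),interpolation=cv2.INTER_CUBIC))
E
```

```text
[0.5574 0.02   0.0829] [ 2.0e-04  2.1e-03 -1.0e+00] [-26.7  -2.3  51.8] [-1.07  5.82 -0.01]
wrist 23383 plane [0.00021003 0.00163326 0.10409528] x range -0.023111053818334264 0.061026079106136395
side 286 plane [-0.00171928 -0.00234442  0.10485242] x range -0.010506997494069453 0.06038955242474205
```

View pics/f.png

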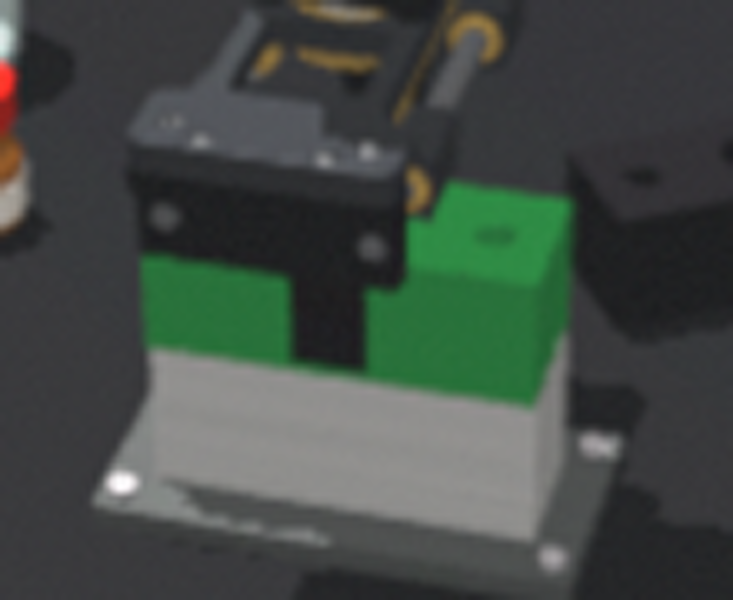

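The picture shows the green half seated on the aluminium block with no orange visible (seam from 150,348 to 535,405). Its top measures 104.1 mm and level, so it is shut. I ease the push a little and hand in.

Call:
carry_out([
  [0,0,-0.03,0,0,0],
  [0,0,0,0,0,0],
  [0,0,0,0,0,0],
  [0,0,0,0,0,0],
])

```text
time: 25.08
ee_pos: [0.5574, 0.02, 0.083]
eef_rot: [0.093, 0.996, 0.001, -0.0]
ft_force: [-19.0, -3.2, 38.0]
width: 0.0455
grip_force: 60.0
```

```bash
python3 - <<'E'
from h import *
s=read_state(); print(s['ee_pos'],s['ft_force'],s['time'])
if s['ft_force'][2]>25 and s['ee_pos'][2]<.0833: print(r.close_job())
E
```

```text
[0.55736044 0.01998191 0.082967  ] [-18.97301091  -3.22210442  37.99849003] 25.075
the job is handed in; nothing more can be done
None
```

The blue rod is on the bottom of the well and the green upper half is fitted over the dowels; the job was handed in at 25 s with the arm still pressing it shut at about 38 N.

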